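Cock the spring nutcracker and load the walnut

ROBOT

A 6-joint arm with a two-finger parallel gripper is mounted at the origin on the work surface. World frame = base frame: x ahead of the robot, y to its left, z up, the work surface at z = 0. Lengths are in m, angles in degrees, forces in N, time in s.
With the tool pointing down it reaches from about 0.25 to 0.85 m from the base axis. Payload 12.5 kg.
Tool frame: the origin (TCP) lies midway between the tips of the shut fingers; the grasp point (between the pads) lies 19 mm behind it; z points along the fingers, y is the direction in which the jaws open and shut (so a half turn about z gives the same grasp; the last joint's range is limited). The gripper opens to 93 mm and grips with 3 to 60 N. Pads are 15 mm wide; open, the fingers measure 128 mm over their backs; the gripper's body (75 mm by 188 mm) begins 65 mm behind the grasp point.
Start: joints at [63.335, 20.094, 94.641, -0, 65.266, -4.847], TCP at [0.204, 0.511, 0.182] pointing down, gripper open.
Joint ranges: [-157.81, 157.81], [-45, 120.19], [0.68, 151.7], [-89.99, 269.99], [4.06, 180], [-164.3, 164.3]. Speed limits (degrees/s): [127.2, 127.2, 159.86, 180, 180, 180].

INTERFACE

Orientations are given as a 3x3 rotation matrix whose columns are the frame's x, y, z axes.
In Python, from workcell import state, snapshot, finish_job gives the robot as it stands.
- The arm moves only by the tool move_arm, never from a script. Its argument "moves" is a list of rows, each a list of 5 numbers: the shift along the tool's x, y, z scaled (see below), then the turn about the tool's z scaled (see below), then the gripper command: -1 is shut, 1 is fully open, values between are in proportion. In form: [[dx, dy, dz, spin, gripper], ...]. A call has 1 to 20 rows; each row shifts and turns the commanded pose from where the row before left it, along the tool's axes as they then stand; what a row does not reach is not made up. The controller multiplies each number of a shift by 0.025 m and each number of a turn by 4 degrees. A row lasts 1/10 s, in which the tool goes at most 50 mm and 8.59 degrees, less where a joint would pass 70% of its speed; a pose out of reach is approached as far as the arm can. A call with a number of a shift or a turn outside -1 to 1 is refused whole. A call with a gripper value outside its range is refused whole. The fingers move at their own pace and stop on an object; "force" is the grip in N (left out, the last holds). Time passes only in rows, so rows that do not move let the fingers close. It gives the time, the measured TCP pose, the force and the opening at its end, in the units of the state.
- state(): the state, without advancing time (a new reading comes with each control period).
- snapshot(name): name is "side" or "top" or "wrist"; returns a dict with "image" (420x560x3 uint8, red, green, blue), "z_map" (420x560 float32, m along the optical axis (not along the pixel's ray), 0 where there is no reading), "camera_matrix" (3x3 intrinsics, pixels), "dist_coeffs" ([k1, k2, p1, p2, k3] as OpenCV has them; the pictures are not rectified), "R" (3x3) and "t" (3): a world point X has camera coordinates R X + t; the wrist camera has in their place "mount" (4x4, takes a point from camera to tool coordinates, whose origin is the TCP and whose axes are the flange's). Camera axes: x right, y down, z forward; pixel columns grow to the right and rows downward; lengths in m; the calibration is good to about 2 mm. A picture is of the moment at which its call begins: read the wrist's pose just before it.
- finish_job(): hands the job in, once; it reports no verdict.
The state is a dict: "time": time; "qpos": joint angles; "qd": joint speeds; "effort": joint torques, N m; "position": TCP position; "tcp_rot": TCP orientation; "contact_force": force on the tool from outside, world axes, zero at the start; "torque": the same for the moment, N m; "opening": finger opening in m.
Only numpy, scipy, OpenCV 4.12 (cv2) and the standard library are available. Lean on these libraries where they do the work, as an engineer would, in place of code of your own. Each camera call takes 0.05 s, during which the arm holds its last target. There are 200 camera calls.

TASK

Draw the nutcracker's sprung blue knob back until it hooks behind its catch, and let it rest there on the catch. Then take the walnut from the white trivet and stand it on the cork pad in front of the ram. The cracker must never go off: mind the red hair-trigger plate, and do not let the ram snap forward.

Things in the scene. Friction and masses are not known exactly. Their poses are not given: they have to be found in the camera images.
- cracker: Nutcracker fixed to the ledge; dark wood base 310 x 50 mm (90 mm wide at the pad). Origin on the ledge, on its middle line; x runs along it to the steel anvil, z up. Brass spring tube x = 5 to 60 mm, top 68 mm up. Catch lever at y = -32 mm, tooth at x = -84 mm. Red trigger plate 42 x 26 mm centred at x = -125, y = -32, top 31 mm up: 2 to 3 N down on it fires the ram.
- ram (a joint): Draw of the ram in m: 0 forward, grows as the knob is drawn level along the cracker's -x; end stop 0.072. Spring: 4 N at 0 to 10 N. The ram's side pin pushes the sprung catch tooth down in passing; past 0.060 the tooth is up again by itself, and the ram let forward rests on it at 0.058. Let go short of that, it snaps to 0.
- knob (a point): Centre of the upright round blue knob, diameter 26 mm, 40 mm high (75 to 115 mm above the ledge), on a thinner stem; moves with the ram. Grip it from above at any yaw; closing along the cracker's x pulls it most surely.
- pad (a point): Middle of the top of the flat cork pad, 44 mm along x, 36 mm across, 30 mm above the ledge; axes as the cracker's, at its x = +105 mm. The anvil face is 29 mm further on in +x, 75 mm high: set the walnut down with the fingers closing along y. Uncocked, the ram's head blocks the pad; cocked, it is back inside the tube.
- walnut_mid (a point): Centre of the brown walnut, 36 mm across, 40 mm high, about 18 g, upright on its flat blunt end (18 mm wide) on the round white trivet (diameter 130 mm, 12 mm thick); 20 mm above its underside. A yellow lemon stands on a terracotta saucer on the other side: not wanted.
Mind the look-alikes: they are no part of the job. Of the things shaped like the part that bears walnut_mid, the wooden one is meant.

How it is judged (in metres and radians):
On the way, in this order (a step that is already met when the one before it is completed fails the run):
1. the ram is hooked on its catch and the fingers have let go of it (value of joint ram between 0.052 and 0.064 m and velocity of joint ram between -0.02 and 0.02 m/s and contact force between the fingers and cracker below 0.3 N), for 0.3 s.
2. the walnut stands on the cork pad with the ram still cocked (value of joint ram between 0.052 and 0.064 m and x of walnut_mid in the frame of pad between -0.016 and 0.016 m and y of walnut_mid in the frame of pad between -0.016 and 0.016 m and z of walnut_mid in the frame of pad between 0.012 and 0.027 m and angle between walnut_mid's own z axis and vertical below 0.4 rad), for 0.2 s.
At the end, for the whole second after the job is handed in: The ram rests still on its catch (draw 0.052 to 0.064 m), the walnut is on the cork pad, its centre within 16 mm of the pad's middle along and across and 12 to 27 mm above it, upright within 0.4 rad, and the fingers touch nothing of the cracker (all of step 2 and velocity of joint ram between -0.02 and 0.02 m/s and contact force between the fingers and cracker below 0.3 N).
It fails at once if the cracker goes off: the ram shoots forward ahead of the catch (faster than 0.5 m/s) (velocity of joint ram below -0.5 m/s and value of joint ram below 0.045 m).
It also fails if it takes over 58 s, if anything falls off the work surface, if the arm or the gripper's body presses on something with over 40 N, if the wrist force passes 120 N, or if a joint passes its speed limit or range.

## Working session

There is one attempt and no reset: what is moved stays moved. The work goes in short steps, Python scripts to look and compute and a tool call to move; the robot and the scene stay as the last step left them, time stands still between calls to the robot, and variables do not carry over. Pictures are saved under pics/ and viewed, about 8 in all and at most 12, crops included, and the job is handed in when it is done.

Besides the shell and the picture viewer there is one more tool, called after "Emit:" by a JSON object that holds its "api" and its "payload". move_arm: Moves the arm, as the interface text tells. Its arguments: {"type":"object","properties":{"moves":{"type":"array","items":{"type":"array","items":{"type":"number","minimum":-1,"maximum":1}}},"force":{"type":"number"}},"required":["moves"]}

```bash
mkdir -p pics; ls; cat > h.py <<'E'
import numpy as np, cv2
from workcell import state, snapshot
def snap(n, save=None):
    s=state(); d=snapshot(n)
    if n=="wrist":
        T=np.eye(4); T[:3,:3]=np.array(s["tcp_rot"]); T[:3,3]=s["position"]
        M=T@np.array(d["mount"])
        d["R"]=M[:3,:3].T; d["t"]=-M[:3,:3].T@M[:3,3]
    d["R"]=np.array(d["R"]); d["t"]=np.array(d["t"]).ravel()
    if save: cv2.imwrite(f"pics/{save}.png", d["image"][:,:,::-1])
    return d
def ray(d,u,v):
    p=cv2.undistortPoints(np.array([[[u,v]]],float),np.array(d["camera_matrix"]),np.array(d["dist_coeffs"])).ravel()
    return -d["R"].T@d["t"], d["R"].T@np.array([p[0],p[1],1])
def onz(d,u,v,z):
    c,r=ray(d,u,v); return c+r*(z-c[2])/r[2]
def tri(a,b):
    A=np.zeros((3,3));B=np.zeros(3);P=[]
    for c,r in (a,b):
        r=r/np.linalg.norm(r); M=np.eye(3)-np.outer(r,r); A+=M;B+=M@c;P.append((M,c))
    x=np.linalg.solve(A,B); return x,[np.linalg.norm(M@(x-c)) for M,c in P]
def proj(d,X):
    return cv2.projectPoints(np.array(X,float).reshape(-1,1,3),cv2.Rodrigues(d["R"])[0],d["t"],np.array(d["camera_matrix"]),np.array(d["dist_coeffs"]))[0].reshape(-1,2)
def pts(d):
    h,w=d["z_map"].shape
    uv=np.stack(np.meshgrid(np.arange(w),np.arange(h)),-1).reshape(-1,1,2).astype(float)
    p=cv2.undistortPoints(uv,np.array(d["camera_matrix"]),np.array(d["dist_coeffs"])).reshape(h,w,2)
    X=np.dstack([p,np.ones((h,w))])*d["z_map"][...,None]
    return (X-d["t"])@d["R"]
E
python3 - <<'E'
from h import *
a=snap("top","top1"); b=snap("side","side1")
for d in(a,b): print(np.round(d["camera_matrix"],1).tolist(), (-d["R"].T@d["t"]).round(3), d["dist_coeffs"])
E
```

```text
pics
[[487.7, 0.0, 284.6], [0.0, 487.7, 212.7], [0.0, 0.0, 1.0]] [0.386 0.023 1.434] [-0.1375906  0.         0.         0.         0.       ]
[[415.6, 0.0, 278.9], [0.0, 415.6, 208.9], [0.0, 0.0, 1.0]] [0.198 0.846 0.878] [-0.09596669  0.          0.          0.          0.        ]
```

View pics/top1.png

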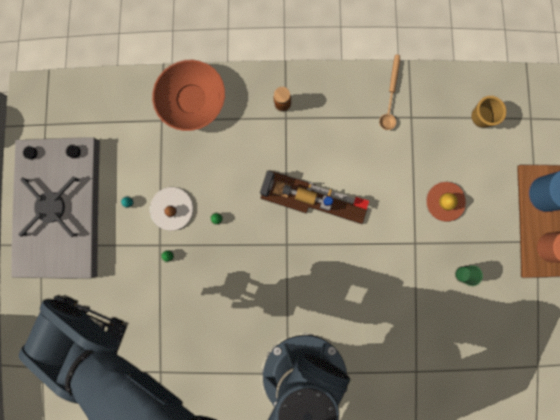

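View pics/side1.png

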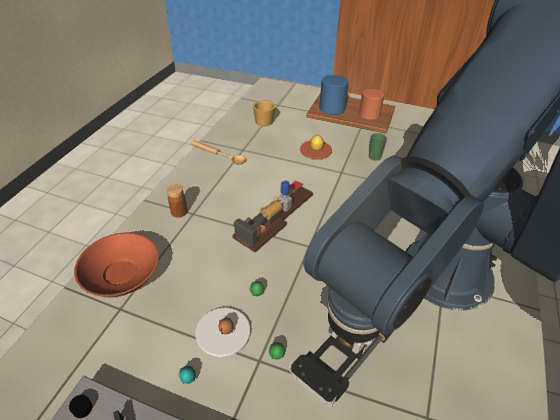

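Top: knob (328,201), red plate (362,203), tube (305,197), anvil (268,185), brown walnut (170,211) on the white trivet. The look-alikes are green balls (217,218) and (168,256), a teal ball (127,202) and the lemon (448,201). I choose the brown ball on the trivet, since it is the only wooden one. In the side view the knob is at (285,187) and the walnut at (226,326).

```bash
cat >> h.py <<'E'
def blob(d,lo,hi,box=None,area=4):
    hsv=cv2.cvtColor(d["image"],cv2.COLOR_RGB2HSV); m=cv2.inRange(hsv,np.array(lo),np.array(hi))
    if box: k=np.zeros_like(m); u0,v0,u1,v1=box; k[v0:v1,u0:u1]=1; m=m*k
    n,l,s,c=cv2.connectedComponentsWithStats(m)
    return [(c[i],s[i],l==i) for i in np.argsort(-s[1:,4])+1 if s[i,4]>=area] if n>1 else []
E
python3 - <<'E'
from h import *
a=snap("top"); b=snap("side")
Pa,Pb=pts(a),pts(b)
print("table z", np.median(Pa[300:340,200:250,2]), np.median(Pa[150:160,230:250,2]), "near cracker", np.median(Pa[225:235,300:350,2]))
B=dict(blue=((108,150,60),(125,255,255)),red=((0,190,120),(4,255,255)))
for n,(lo,hi) in B.items():
    x=blob(a,lo,hi,(260,165,380,225)); y=blob(b,lo,hi,(230,170,320,250))
    for d,q,P in((a,x,Pa),(b,y,Pb)):
        for c,s,m in q[:2]: print(n,c.round(1),s[:5],"depth med",np.median(P[m],0).round(4),"zmax",P[m][:,2].max().round(3))
    if x and y: print(n,"tri",tri(ray(a,*x[0][0]),ray(b,*y[0][0])))
x=blob(a,(3,70,40),(20,255,255),(150,190,195,230)); y=blob(b,(3,70,40),(20,255,255),(205,305,245,345))
for d,q,P in((a,x,Pa),(b,y,Pb)):
    for c,s,m in q[:2]: print("nut",c.round(1),s,np.median(P[m],0).round(4),P[m][:,2].max().round(3))
print(tri(ray(a,*x[0][0]),ray(b,*y[0][0])))
x=blob(a,(0,0,180),(180,40,255),(140,180,200,235));print("trivet",[ (c.round(1),s[:5],np.median(Pa[m],0).round(4)) for c,s,m in x[:1]])
u=cv2.resize(a["image"][160:232,250:382],None,fx=6,fy=6,interpolation=cv2.INTER_CUBIC); cv2.imwrite("pics/c1.png",u[:,:,::-1])
# cracker mask by height
M=(Pa[...,2]>0.012); M[:165]=0;M[230:]=0;M[:,:250]=0;M[:,385:]=0
h=Pa[M]; r=cv2.minAreaRect(h[:,:2].astype(np.float32)); print("rect",r)
E
```

```text
table z -0.000545191447080528 0.00032641522966180795 near cracker -8.411990084098274e-05
blue [328.  200.7] [324 197   9   8  52] depth med [ 0.5058 -0.0664  0.115 ] zmax 0.121
blue [284.7 187.2] [282 181   7  14  75] depth med [ 0.504  -0.0563  0.1044] zmax 0.116
blue tri (array([ 0.50813964, -0.06806256,  0.09306157]), [np.float64(0.00043570500083979437), np.float64(0.00043570500083976266)])
red [361.5 204.1] [355 200  13   9  71] depth med [ 0.5037 -0.1701  0.0304] zmax 1.434
red [296.8 183.9] [294 182   6   6  13] depth med [ 0.5    -0.1763  0.0299] zmax 0.034
red tri (array([ 0.50204562, -0.16903831,  0.03253314]), [np.float64(0.0014952795726228846), np.float64(0.001495279572622835)])
nut [169.6 210.8] [164 206  12  11 100] [0.487  0.3851 0.0466] 0.056
nut [225.5 325.7] [218 318  16  16 195] [0.4826 0.3963 0.0434] 0.878
(array([0.48790652, 0.38931119, 0.03031097]), [np.float64(0.0008475547633492822), np.float64(0.0008475547633493449)])
trivet [(array([168.6, 208. ]), array([ 149,  187,   43,   44, 1175], dtype=int32), array([0.505 , 0.3999, 0.0119]))]
rect ((0.4742123484611511, -0.020382344722747803), (0.3117069602012634, 0.19469939172267914), 74.01407623291016)
```

View pics/c1.png

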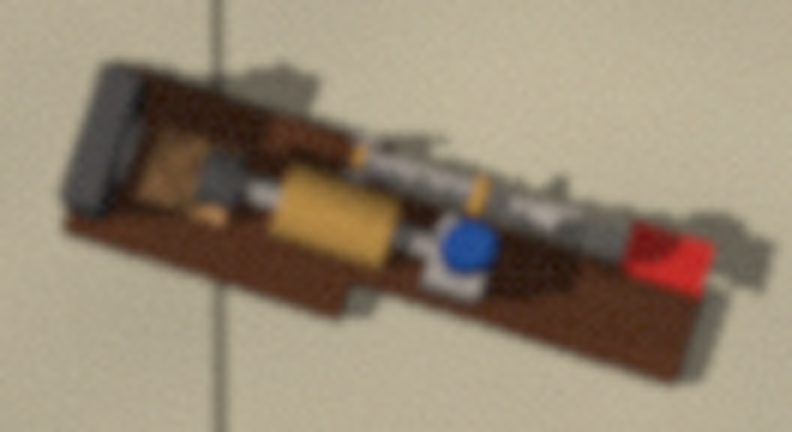

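The crop shows the cracker with its anvil on the left, and the lever and red plate on the +x (image-top) side. The measured knob (0.508,-0.068,~0.093) fits the 75–115 mm height. Next I look closer with the wrist camera.

```bash
python3 - <<'E'
from h import *
s=state(); print(s["time"],np.round(s["position"],4),np.round(s["tcp_rot"],3).tolist(),s["opening"])
d=snapshot("wrist"); print(np.round(d["mount"],3).tolist(), np.round(d["camera_matrix"],1).tolist())
R=np.array(s["tcp_rot"]); print("move to (.50,-.04,.30):", (R.T@(np.array([.50,-.04,.30])-s["position"])/.025).round(2))
# yaw for tool y along cracker x(approx dir from red->knob corrected)
E
```

```text
0.2 [0.2043 0.5104 0.1818] [[-0.928, 0.372, -0.0], [0.372, 0.928, -0.001], [0.0, -0.001, -1.0]] 0.09282238951665477
[[-0.0, -0.966, -0.259, 0.072], [1.0, -0.0, 0.0, 0.001], [-0.0, -0.259, 0.966, -0.203], [0.0, 0.0, 0.0, 1.0]] [[328.7, 0.0, 278.4], [0.0, 328.7, 209.5], [0.0, 0.0, 1.0]]
move to (.50,-.04,.30): [-19.16 -16.05  -4.72]
```

Emit:
{"api": "move_arm", "payload": {"moves": [[-0.96,-0.8,-0.08,0,1],[-0.96,-0.8,-0.08,0,1],[-0.96,-0.8,-0.08,0,1],[-0.96,-0.8,-0.08,0,1],[-0.96,-0.8,-0.08,0,1],[-0.96,-0.8,-0.08,0,1],[-0.96,-0.8,-0.08,0,1],[-0.96,-0.8,-0.08,0,1],[-0.96,-0.8,-0.08,0,1],[-0.96,-0.8,-0.08,0,1],[-0.96,-0.8,-0.08,0,1],[-0.96,-0.8,-0.08,0,1],[-0.96,-0.8,-0.08,0,1],[-0.96,-0.8,-0.08,0,1],[-0.96,-0.8,-0.08,0,1],[-0.96,-0.8,-0.08,0,1],[-0.96,-0.8,-0.08,0,1],[-0.96,-0.8,-0.08,0,1],[-0.96,-0.8,-0.08,-0.8,1],[-0.96,-0.8,-0.08,-0.8,1]]}}

```text
time: 2.25
position: [0.5032, -0.0395, 0.2222]
tcp_rot: [[-0.965, 0.264, -0.0], [0.264, 0.965, 0.0], [0.0, -0.0, -1.0]]
contact_force: [1.6, 0.3, -0.1]
opening: 0.0928
```

Emit:
{"api": "move_arm", "payload": {"moves": [[0,0,0,0,1],[0,0,0,0,1],[0,0,0,0,1]]}}

```text
time: 2.55
position: [0.5024, -0.0376, 0.222]
tcp_rot: [[-0.964, 0.266, -0.0], [0.266, 0.964, 0.0], [0.001, 0.0, -1.0]]
contact_force: [0.5, 0.8, -0.1]
opening: 0.093
```

```bash
python3 - <<'E'
from h import *
import pickle
s=state(); d=snap("wrist","w1"); pickle.dump((s,d),open("w1.pkl","wb"))
print(s["time"],np.round(s["position"],4),np.round(s["qpos"],1),np.abs(s["qd"]).max())
P=pts(d)
for n,lo,hi in(("blue",(108,150,60),(125,255,255)),("red",(0,190,120),(4,255,255)),("brass",(15,120,120),(25,255,255))):
    for c,st,m in blob(d,lo,hi,area=150)[:2]:
        q=P[m]; print(n,c.round(1),st,np.median(q,0).round(4),np.percentile(q[:,2],98).round(4))
E
```

```text
2.55 [ 0.5024 -0.0376  0.222 ] [ -9.6  12.9  98.5   0.   68.6 -84.2] 0.46925462605551793
blue [252.1 207.5] [242 198  22  21 248] [ 0.5043 -0.0643  0.1156] 0.1172
brass [311.  195.9] [287 184  48  25 974] [ 0.5203 -0.004   0.067 ] 0.0695
brass [ 60.3 322.6] [ 56 298  12  51 285] [ 0.4611 -0.0747  0.3636] 0.3651
```

View pics/w1.png

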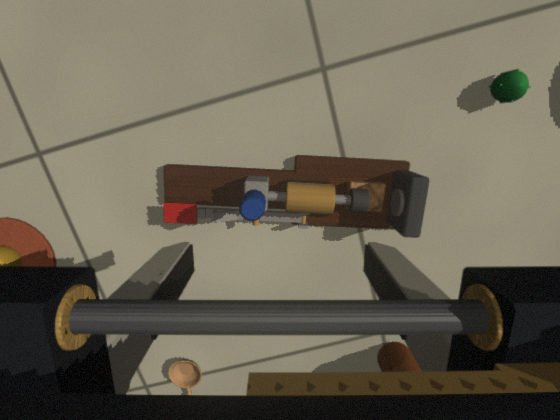

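The wrist view shows the cracker nearly aligned with the image columns: knob (252,205), tube (311,196), red plate (180,213), anvil (410,204). Now I fit its frame.

```bash
python3 - <<'E'
from h import *
import pickle
s,d=pickle.load(open("w1.pkl","rb")); P=pts(d)
hsv=cv2.cvtColor(d["image"],cv2.COLOR_RGB2HSV)
def rowsedge(u0,u1):
    L=[]
    for u in range(u0,u1,2):
        col=hsv[140:200,u]; v=140+np.argmax(col[:,2]<95); L.append((u,v))
    return L
for u0,u1 in((172,285),(302,400)):
    L=rowsedge(u0,u1); zb=np.median([P[v+5,u,2] for u,v in L]); 
    X=np.array([onz(d,u,v-.5,zb)[:2] for u,v in L])
    vx,vy,x0,y0=cv2.fitLine(X.astype(np.float32),cv2.DIST_HUBER,0,.01,.01).ravel()
    if vy<0: vx,vy=-vx,-vy
    print("edge",zb.round(4),"az",np.degrees(np.arctan2(vy,vx)).round(2),(x0,y0), "res",np.abs((X-[x0,y0])@[-vy,vx]).std().round(5))
# tube
m=[m for c,st,m in blob(d,(12,100,100),(28,255,255),(275,170,345,225),100)][0]; q=P[m]
r=cv2.minAreaRect(q[:,:2].astype(np.float32)); print("tube",r, np.percentile(q[:,2],[5,95]))
L=q[q[:,2]>.063]; print("ridge",L.mean(0), cv2.fitLine(L[:,:2].astype(np.float32),cv2.DIST_L2,0,.01,.01).ravel())
m=blob(d,(108,100,40),(125,255,255))[0][2]; q=P[m]; t=q[q[:,2]>.111]; print("knob top",t.mean(0),t.min(0),t.max(0), len(t))
for n,lo,hi in (("red",(0,150,80),(6,255,255)),("red2",(174,150,80),(180,255,255))):
  for c,st,m in blob(d,lo,hi,(155,190,215,235),30)[:1]: print(n,c,st,np.median(P[m],0), cv2.minAreaRect(P[m][:,:2].astype(np.float32)))
# anvil
A=P[165:240,380:432].reshape(-1,3); A=A[(A[:,2]>.068)&(A[:,2]<.085)]; print("anvil",cv2.minAreaRect(A[:,:2].astype(np.float32)),np.median(A[:,2]))
E
```

```text
edge 0.0156 az 71.49 (np.float32(0.46385616), np.float32(-0.108155474)) res 0.00129
edge 0.0158 az 71.66 (np.float32(0.5017682), np.float32(0.06765355)) res 0.00417
tube ((0.48929068446159363, 0.0010074339807033539), (0.05530568212270737, 0.10382410883903503), 80.59844970703125) [0.05731107 0.06912811]
ridge [ 0.52352992 -0.00531295  0.06952262] [ 0.46368423  0.8860005   0.52352995 -0.00531295]
knob top [ 0.50428362 -0.06377389  0.11714635] [ 0.43355873 -0.07615724  0.11122364] [ 0.5167602  -0.01779399  0.42508607] 449
red [179.47327044 212.50786164] [164 202  33  21 636] [ 0.50606857 -0.16552993  0.03168471] ((0.5064886808395386, -0.16588522493839264), (0.04147936403751373, 0.025857454165816307), 71.83406829833984)
anvil ((0.562109649181366, 0.10342054814100266), (0.022471658885478973, 0.07022224366664886), 71.77398681640625) 0.07520386472241303
```

Everything agrees on an azimuth of 71.8°, with the origin at about (.516,-.036). I align the yaw, hover over the knob and measure again.

Emit:
{"api": "move_arm", "payload": {"moves": [[0,0,0,0.7,0],[-0.2,-0.5,0.6,0,0],[-0.2,-0.5,0.6,0,0],[0,0,0,0,0],[0,0,0,0,0],[0,0,0,0,0]]}}

```text
time: 3.2
position: [0.5048, -0.0645, 0.193]
tcp_rot: [[-0.95, 0.312, 0.001], [0.312, 0.95, -0.0], [-0.001, 0.0, -1.0]]
contact_force: [0.5, -0.4, -0.4]
opening: 0.0494
```

```bash
python3 - <<'E'
from h import *
import pickle
s=state(); d=snap("wrist","w2"); pickle.dump((s,d),open("w2.pkl","wb"))
s1,d1=pickle.load(open("w1.pkl","rb")); a=snap("top")
R=np.array(s["tcp_rot"]); p=np.array(s["position"])
print(s["time"],p.round(4),"az y",np.degrees(np.arctan2(R[1,1],R[0,1])).round(2),s["opening"])
def top(d):
    m=blob(d,(108,80,30),(125,255,255),(200,120,400,330) )[0][2]; P=pts(d); q=P[m]
    t=q[(q[:,2]>.112)&(q[:,2]<.12)]; 
    k=m&(P[...,2]>.111)&(P[...,2]<.121); v,u=np.nonzero(k); return np.median(t,0),len(t),((u.min()+u.max())/2,(v.min()+v.max())/2)
for x in(d1,d): 
    t,n,c=top(x); print(t.round(4),n,c, onz(x,*c,.115).round(4))
c1=top(d1)[2];c2=top(d)[2]; print("tri wrist",tri(ray(d1,*c1),ray(d,*c2)))
ca=blob(a,(108,150,60),(125,255,255),(260,165,380,225))[0][0]; print("tri top",tri(ray(a,*ca),ray(d,*c2)), onz(a,*ca,.115))
k=np.array([*onz(d,*c2,.115)[:2],.098]); g=k.copy(); g[2]=.079
print("units to grasp", (R.T@(g-p)/.025).round(2))
E
```

```text
3.2 [ 0.5048 -0.0645  0.193 ] az y 71.81 0.04941870198664688
[ 0.5049 -0.0645  0.1154] 454 (np.float64(252.0), np.float64(207.5)) [ 0.5047 -0.0641  0.115 ]
[ 0.5048 -0.0645  0.1153] 544 (np.float64(277.5), np.float64(205.0)) [ 0.5044 -0.0643  0.115 ]
tri wrist (array([ 0.50534211, -0.06459764,  0.11162656]), [np.float64(0.00015168237557954017), np.float64(0.00015168237557944587)])Traceback (most recent call last):
  File "<stdin>", line 14, in <module>
IndexError: list index out of range
```

View pics/w2.png

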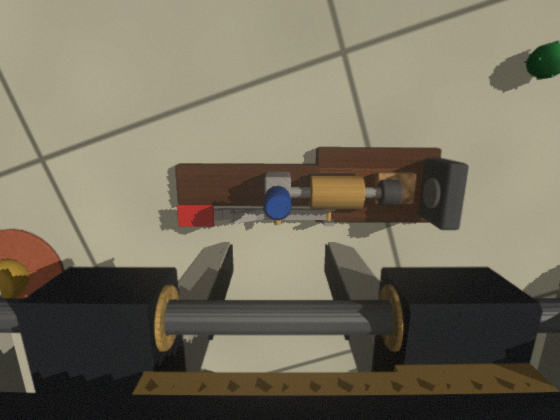

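The second view puts the knob at (.5047,-.0643) with its top at .115, directly under the TCP. I descend to TCP z≈.079 and close.

Emit:
{"api": "move_arm", "payload": {"moves": [[0,0,0.8,0,0],[0,0,0.8,0,0],[0,0,0.8,0,0],[0,0,0.8,0,0],[0,0,0.8,0,0],[0,0,0.5,0,0],[0,0,0,0,0],[0,0,0,0,0]]}}

```text
time: 4.1
position: [0.5049, -0.0651, 0.0803]
tcp_rot: [[-0.95, 0.312, 0.001], [0.312, 0.95, -0.0], [-0.001, 0.0, -1.0]]
contact_force: [-0.4, -0.0, 0.6]
opening: 0.0463
```

Emit:
{"api": "move_arm", "payload": {"moves": [[0,0,0,0,-1],[0,0,0,0,-1],[0,0,0,0,-1],[0,0,0,0,-1],[0,0,0,0,-1],[0,0,0,0,-1]], "force": 25}}

```text
time: 4.7
position: [0.5045, -0.0652, 0.0797]
tcp_rot: [[-0.95, 0.313, 0.0], [0.313, 0.95, -0.0], [-0.0, 0.0, -1.0]]
contact_force: [-0.1, 0.4, 0.0]
opening: 0.0031
```

Opening of 3 mm: the knob isn't between the pads. I look before doing anything else.

```bash
python3 - <<'E'
from h import *
s=state(); print(s["time"],np.round(s["position"],4),s["opening"])
d=snap("wrist"); b=snap("side"); a=snap("top")
I=[cv2.resize(x[y0:y0+150,x0:x0+200],(400,300),interpolation=cv2.INTER_CUBIC) for x,x0,y0 in((d["image"],160,100),(b["image"],200,130),(a["image"],220,120))]
I.append(cv2.resize(d["image"],(400,300)))
cv2.imwrite("pics/m1.png",np.vstack([np.hstack(I[:2]),np.hstack(I[2:])])[:,:,::-1])
P=pts(d)
for c,st,m in blob(d,(108,80,30),(125,255,255),area=30)[:3]: print(c,st,np.median(P[m],0))
E
```

```text
4.7 [ 0.5045 -0.0652  0.0797] 0.003141543199471008
[277.93581781 238.19565217] [258 219  41  58 966] [ 0.49595239 -0.06282165  0.10743366]
```

View pics/m1.png

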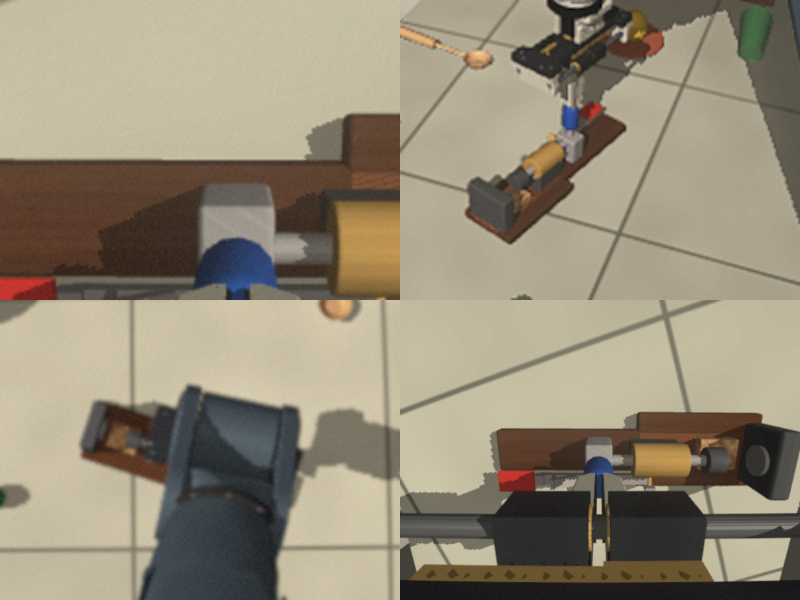

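Odd: the knob is at the TCP by projection, yet it isn't held. I check where the fingertips really are, using depth.

```bash
python3 - <<'E'
from h import *
s=state(); d=snap("wrist"); P=pts(d); R=np.array(s["tcp_rot"]); p=np.array(s["position"])
T=(P-p)@R
hsv=cv2.cvtColor(d["image"],cv2.COLOR_RGB2HSV)
for v in range(215,330,8):
    print(v,[ (u,*(T[v,u]*1000).round(0).astype(int),int(hsv[v,u,0]),int(hsv[v,u,1])) for u in (250,262,270,278,286,294)])
b=snap("side"); Pb=pts(b); m=np.zeros(Pb.shape[:2],bool); m[150:200,270:300]=1
Tb=(Pb-p)@R; hb=cv2.cvtColor(b["image"],cv2.COLOR_RGB2HSV)
for v in range(160,200,3): print(v,[(u,*(Tb[v,u]*1000).round(0).astype(int),int(hb[v,u,0])) for u in (281,284,287,290)])
c=cv2.resize(b["image"][140:230,240:340],(800,720),interpolation=cv2.INTER_CUBIC)[:600]; cv2.imwrite("pics/s2.png",c[:,:,::-1])
E
```

```text
215 [(250, np.int64(-5), np.int64(-23), np.int64(65), 8, 96), (262, np.int64(8), np.int64(-11), np.int64(21), 21, 27), (270, np.int64(8), np.int64(-5), np.int64(21), 17, 26), (278, np.int64(8), np.int64(1), np.int64(21), 17, 26), (286, np.int64(8), np.int64(6), np.int64(21), 17, 26), (294, np.int64(8), np.int64(12), np.int64(21), 18, 30)]
223 [(250, np.int64(-12), np.int64(-23), np.int64(64), 10, 97), (262, np.int64(2), np.int64(-11), np.int64(22), 14, 26), (270, np.int64(11), np.int64(-4), np.int64(-8), 113, 110), (278, np.int64(11), np.int64(1), np.int64(-8), 112, 136), (286, np.int64(10), np.int64(6), np.int64(-6), 112, 143), (294, np.int64(2), np.int64(12), np.int64(22), 20, 27)]
231 [(250, np.int64(-19), np.int64(-23), np.int64(63), 9, 102), (262, np.int64(8), np.int64(-9), np.int64(-14), 112, 105), (270, np.int64(11), np.int64(-4), np.int64(-24), 111, 126), (278, np.int64(11), np.int64(1), np.int64(-25), 110, 145), (286, np.int64(10), np.int64(5), np.int64(-22), 111, 156), (294, np.int64(6), np.int64(11), np.int64(-9), 110, 150)]
239 [(250, np.int64(-32), np.int64(-25), np.int6
[... 6575 characters left out ...]
, np.int64(-29), np.int64(-64), np.int64(49), 18)]
193 [(281, np.int64(-43), np.int64(-35), np.int64(51), 0), (284, np.int64(8), np.int64(16), np.int64(-9), 112), (287, np.int64(8), np.int64(1), np.int64(1), 112), (290, np.int64(-40), np.int64(-80), np.int64(79), 19)]
196 [(281, np.int64(-14), np.int64(2), np.int64(24), 17), (284, np.int64(-2), np.int64(3), np.int64(17), 14), (287, np.int64(3), np.int64(-6), np.int64(19), 15), (290, np.int64(-23), np.int64(-57), np.int64(67), 13)]
199 [(281, np.int64(-4), np.int64(15), np.int64(22), 15), (284, np.int64(5), np.int64(12), np.int64(19), 13), (287, np.int64(11), np.int64(4), np.int64(21), 16), (290, np.int64(14), np.int64(-6), np.int64(26), 14)]
```

View pics/s2.png

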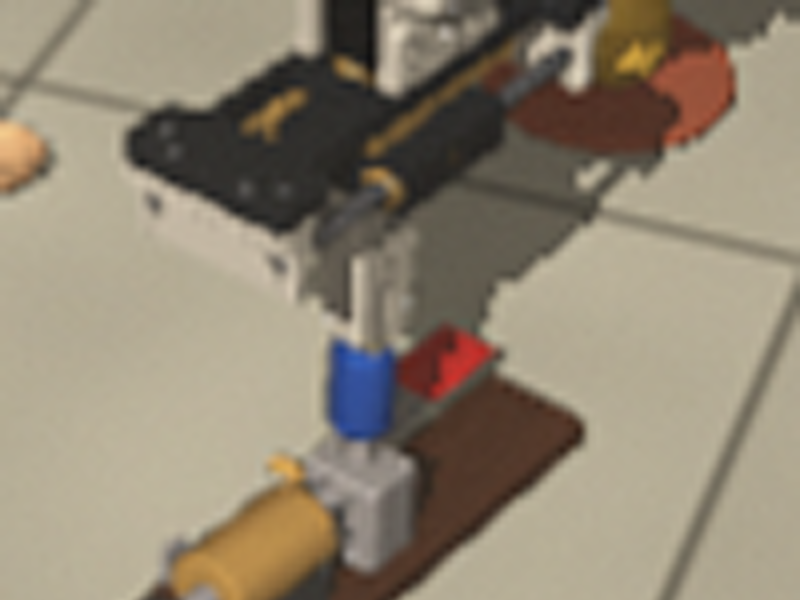

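Both cameras' depth agrees: the real fingertips end about 40 mm behind the reported TCP, at tool z≈-40, and the body likewise starts 44 mm higher than stated. They closed in the air about 4 mm above the knob. So the tip is TCP z + 0.04. I reopen, then descend 40 mm watching the force.

Emit:
{"api": "move_arm", "payload": {"moves": [[0,0,-0.2,0,0],[0,0,0,0,0],[0,0,0,0,0],[0,0,0,0,0],[0,0,0,0,0],[0,0,0,0,0],[0,0,0.4,0,0],[0,0,0.4,0,0],[0,0,0,0,0],[0,0,0,0,0]]}}

```text
time: 5.95
position: [0.5043, -0.0651, 0.0641]
tcp_rot: [[-0.95, 0.313, -0.001], [0.313, 0.95, 0.0], [0.001, -0.0, -1.0]]
contact_force: [0.1, -0.1, 0.0]
opening: 0.0464
```

```bash
python3 - <<'E'
from h import *
s=state(); d=snap("wrist"); P=pts(d); R=np.array(s["tcp_rot"]); p=np.array(s["position"]); T=(P-p)@R
print(p.round(4),s["contact_force"],s["opening"])
hsv=cv2.cvtColor(d["image"],cv2.COLOR_RGB2HSV)
# finger points: near fingers' front face x~9, tool z between -110 and 0
m=(np.abs(T[...,0]-9)<4)&(T[...,2]>-110)&(T[...,2]<5)&(np.abs(T[...,1])>15)&(np.abs(T[...,1])<50) if 0 else None
Tm=T*1000
m=(np.abs(Tm[...,0]-9)<5)&(Tm[...,2]>-110)&(Tm[...,2]<-20)&(np.abs(Tm[...,1])>20)&(np.abs(Tm[...,1])<50)
for sg in(-1,1):
    q=Tm[m&(Tm[...,1]*sg>0)]; print(sg,len(q),"z pct",np.percentile(q[:,2],[90,98,99.5]).round(1),"y",np.percentile(q[:,1],[2,98]).round(1))
E
```

```text
[ 0.5043 -0.0651  0.0641] [ 0.09062811 -0.10672506  0.01206337] 0.04642954434130568
-1 2042 z pct [-49.  -40.8 -38.1] y [-36.9 -22.4]
1 2043 z pct [-49.1 -40.7 -38.2] y [24.1 38.7]
```

The tips are 39 mm short of the TCP, and there's no force. 24 mm further down, then close.

Emit:
{"api": "move_arm", "payload": {"moves": [[0,0,0.32,0,0],[0,0,0.32,0,0],[0,0,0.32,0,0],[0,0,0,0,0],[0,0,0,0,0]]}}

```text
time: 6.5
position: [0.5044, -0.0651, 0.0404]
tcp_rot: [[-0.95, 0.313, -0.001], [0.313, 0.95, 0.0], [0.001, -0.0, -1.0]]
contact_force: [-0.5, 0.3, -0.9]
opening: 0.0466
```

Emit:
{"api": "move_arm", "payload": {"moves": [[0,0,0,0,-1],[0,0,0,0,-1],[0,0,0,0,-1],[0,0,0,0,-1],[0,0,0,0,-1],[0,0,0,0,-1]], "force": 25}}

```text
time: 7.1
position: [0.5045, -0.0658, 0.0409]
tcp_rot: [[-0.95, 0.313, 0.0], [0.313, 0.95, -0.001], [-0.0, -0.001, -1.0]]
contact_force: [-1.5, -4.9, 1.2]
opening: 0.0256
```

The knob is held (25.6 mm). I draw it about 66 mm along tool -y.

Emit:
{"api": "move_arm", "payload": {"moves": [[0,-0.2,0,0,-1],[0,-0.2,0,0,-1],[0,-0.2,0,0,-1],[0,-0.2,0,0,-1],[0,-0.2,0,0,-1],[0,-0.2,0,0,-1],[0,-0.2,0,0,-1],[0,-0.2,0,0,-1],[0,-0.2,0,0,-1],[0,-0.2,0,0,-1],[0,-0.2,0,0,-1],[0,-0.2,0,0,-1],[0,-0.2,0,0,-1],[0,-0.04,0,0,-1],[0,0,0,0,-1],[0,0,0,0,-1],[0,0,0,0,-1]]}}

```text
time: 8.8
position: [0.484, -0.1273, 0.0408]
tcp_rot: [[-0.95, 0.313, 0.0], [0.313, 0.95, 0.001], [0.0, 0.001, -1.0]]
contact_force: [2.0, 9.3, 2.0]
opening: 0.0256
```

```bash
python3 - <<'E'
from h import *
s=state(); R=np.array(s["tcp_rot"]); p=np.array(s["position"])
print("tool disp mm",(R.T@(p-[.5045,-.0658,.0409])*1000).round(1),"force tool",(R.T@np.array(s["contact_force"])).round(1),s["opening"])
d=snap("wrist"); P=pts(d); 
m=blob(d,(12,100,100),(28,255,255),(275,150,420,225),100)[0]; print("brass",m[0],m[1],np.median(P[m[2]],0).round(4))
m=blob(d,(108,80,30),(125,255,255))[0];print("blue",m[0],m[1],np.median(P[m[2]],0).round(4))
E
```

```text
tool disp mm [  0.2 -64.9   0. ] force tool [ 1.   9.4 -2. ] 0.02560657491073981Traceback (most recent call last):
  File "<stdin>", line 5, in <module>
IndexError: list index out of range
```

Draw ≈ 65 mm and spring force 9.4 N, which match each other and put it past 60. I let it forward gently onto the tooth.

Emit:
{"api": "move_arm", "payload": {"moves": [[0,0.05,0,0,-1],[0,0.05,0,0,-1],[0,0.05,0,0,-1],[0,0.05,0,0,-1],[0,0.05,0,0,-1],[0,0.04,0,0,-1],[0,0,0,0,-1],[0,0,0,0,-1],[0,0,0,0,-1]]}}

```text
time: 9.75
position: [0.4862, -0.1208, 0.0408]
tcp_rot: [[-0.95, 0.313, 0.0], [0.313, 0.95, 0.001], [-0.0, 0.001, -1.0]]
contact_force: [1.5, 6.4, 2.9]
opening: 0.0256
```

```bash
python3 - <<'E'
from h import *
s=state(); R=np.array(s["tcp_rot"]); p=np.array(s["position"])
print("tool disp mm",(R.T@(p-[.5045,-.0658,.0409])*1000).round(1),"force tool",(R.T@np.array(s["contact_force"])).round(1),s["opening"])
E
```

```text
tool disp mm [  0.2 -57.9   0.1] force tool [ 0.5  6.6 -2.9] 0.02555365027830658
```

The force has already fallen below the spring line (8.8 → 6.6 N), so the tooth is taking load. Another small step to confirm.

Emit:
{"api": "move_arm", "payload": {"moves": [[0,0.03,0,0,-1],[0,0,0,0,-1],[0,0,0,0,-1]]}}

```text
time: 10.05
position: [0.4862, -0.1206, 0.0408]
tcp_rot: [[-0.95, 0.313, -0.0], [0.313, 0.95, -0.0], [0.0, -0.0, -1.0]]
contact_force: [-2.4, 0.4, 5.4]
opening: 0.0256
```

Spring force is gone and the arm is stopped by the tooth at ~57.7 mm: hooked. I release and wait.

Emit:
{"api": "move_arm", "payload": {"moves": [[0,0,0,0,-0.2],[0,0,0,0,-0.1],[0,0,0,0,0],[0,0,0,0,0],[0,0,0,0,0],[0,0,0,0,0],[0,0,0,0,0]]}}

```text
time: 10.75
position: [0.4864, -0.1203, 0.0406]
tcp_rot: [[-0.95, 0.313, 0.0], [0.313, 0.95, -0.0], [-0.0, -0.0, -1.0]]
contact_force: [0.4, 0.4, 0.4]
opening: 0.0466
```

Emit:
{"api": "move_arm", "payload": {"moves": [[0,0,-0.3,0,0],[0,0,-0.6,0,0],[0,0,-0.9,0,0],[0,0,-1,0,0],[0,0,-1,0,0],[0,0,-1,0,0],[0,0,-1,0,0],[0,0,0,0,0],[0,0,0,0,0]]}}

```text
time: 11.65
position: [0.4863, -0.1202, 0.1859]
tcp_rot: [[-0.95, 0.313, 0.001], [0.313, 0.95, -0.0], [-0.001, -0.0, -1.0]]
contact_force: [0.5, -0.9, -0.4]
opening: 0.0466
```

```bash
python3 - <<'E'
from h import *
s=state(); R=np.array(s["tcp_rot"]); p=np.array(s["position"])
print(s["time"],p.round(4),s["opening"])
d=snap("wrist","w3"); P=pts(d)
xc=np.array([.3123,.95,0]); k0=np.array([.5048,-.0645,.115])
m=blob(d,(108,80,30),(125,255,255))[0][2]; q=P[m]; q=q[(q[:,2]>.112)&(q[:,2]<.12)]; t=np.median(q,0); print("knob",t.round(4),"draw",((k0-t)@xc*1000).round(1))
E
```

```text
11.65 [ 0.4863 -0.1202  0.1859] 0.04658829754061386
knob [ 0.4866 -0.1192  0.1152] draw 57.7
```

View pics/w3.png

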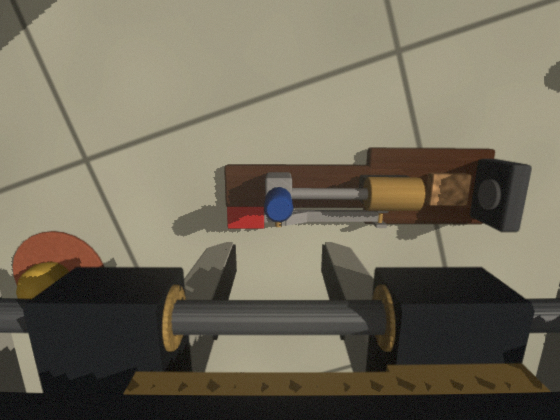

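The ram rests hooked (knob draw 57.7 mm) at (278,205), clear of the fingers, and the pad (450,190) is now free. I turn 90° for the jaw direction and go over the pad to measure it.

Emit:
{"api": "move_arm", "payload": {"moves": [[0,0,0,1,0.5],[0,0,0,1,0.5],[0,0,0,1,0.5],[0,0,0,1,0.5],[0,0,0,1,0.5],[0,0,0,1,0.5],[0,0,0,1,0.5],[0,0,0,1,0.5],[0,0,0,1,0.5],[0,0,0,1,0.5],[0,0,0,1,0.5],[0,0,0,1,0.5],[0,0,0,1,0.5],[0,0,0,1,0.5],[0,0,0,1,0.5],[0,0,0,1,0.5],[0,0,0,1,0.5],[0,0,0,1,0.5],[0,0,0,1,0.5],[0,0,0,1,0.5]]}}

```text
time: 13.7
position: [0.4857, -0.12, 0.1844]
tcp_rot: [[0.146, 0.989, -0.002], [0.989, -0.146, 0.001], [0.0, -0.002, -1.0]]
contact_force: [-0.6, 0.2, -0.2]
opening: 0.0699
```

Emit:
{"api": "move_arm", "payload": {"moves": [[0,0,0,1,0.5],[0,0,0,1,0.5],[0,0,0,0.5,0.5],[0.98,0,0,0,0.5],[0.98,0,0,0,0.5],[0.98,0,0,0,0.5],[0.98,0,0,0,0.5],[0.98,0,0,0,0.5],[0.98,0,0,0,0.5],[0.98,0,0,0,0.5],[0.98,0,0,0,0.5],[0,0,0,0,0.5],[0,0,0,0,0.5],[0,0,0,0,0.5]]}}

```text
time: 15.1
position: [0.5472, 0.0652, 0.1851]
tcp_rot: [[0.313, 0.95, -0.001], [0.95, -0.313, -0.0], [-0.001, -0.001, -1.0]]
contact_force: [0.3, 0.0, 0.7]
opening: 0.0697
```

```bash
python3 - <<'E'
from h import *
import pickle
s=state(); R=np.array(s["tcp_rot"]); p=np.array(s["position"]); print(s["time"],p.round(4),R.round(3).tolist(),np.round(s["qpos"],1))
d=snap("wrist","w4"); pickle.dump((s,d),open("w4.pkl","wb")); P=pts(d)
xc=np.array([.3123,.95]); O=np.array([.516,-.036]); yc=np.array([-.95,.3123])
C=np.dstack([(P[...,:2]-O)@xc,(P[...,:2]-O)@yc,P[...,2]])*1000
m=(C[...,2]>25)&(C[...,2]<36)&(C[...,0]>70)&(C[...,0]<140)&(abs(C[...,1])<35)
v,u=np.nonzero(m); print(len(u),u.min(),u.max(),v.min(),v.max(),"x",np.percentile(C[m][:,0],[1,99]).round(1),"y",np.percentile(C[m][:,1],[1,99]).round(1),"z",np.median(C[m][:,2]).round(1))
r=cv2.minAreaRect(P[m][:,:2].astype(np.float32)); print(r, np.median(P[m],0))
m2=(C[...,2]>68)&(C[...,2]<80)&(C[...,0]>110)&(C[...,0]<180); print("anvil x",np.percentile(C[m2][:,0],[2,98]).round(1),"y",np.percentile(C[m2][:,1],[2,98]).round(1))
E
```

```text
15.1 [0.5472 0.0652 0.1851] [[0.313, 0.95, -0.001], [0.95, -0.313, -0.0], [-0.001, -0.001, -1.0]] [ 2.  20.1 94.2 -0.  65.8 20.2]
1248 265 297 171 209 x [ 82.9 125.8] y [-17.5  17.2] z 30.4
((0.5490449666976929, 0.06284230947494507), (0.0435672402381897, 0.03546322509646416), 71.23435974121094) [0.54898076 0.06372491 0.03041895]
anvil x [138.1 177. ] y [-240.    32.5]
```

View pics/w4.png

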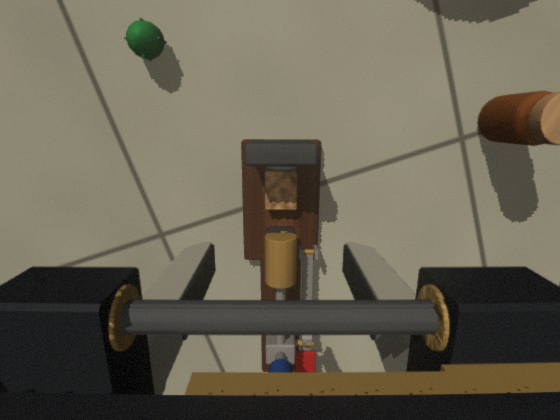

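The pad rectangle measures 43.6 × 35.5 mm at z=.0304, centre (.549,.063), which matches the text. Now to the walnut.

Emit:
{"api": "move_arm", "payload": {"moves": [[0.96,-0.52,0,0,0.5],[0.96,-0.52,0,0,0.5],[0.96,-0.52,0,0,0.5],[0.96,-0.52,0,0,0.5],[0.96,-0.52,0,0,0.5],[0.96,-0.52,0,0,0.5],[0.96,-0.52,0,0,0.5],[0.96,-0.52,0,0,0.5],[0.96,-0.52,0,0,0.5],[0.96,-0.52,0,0,0.5],[0.96,-0.52,0,0,0.5],[0.96,-0.52,0,0,0.5],[0,0,0,0,0.5],[0,0,0,0,0.5],[0,0,0,0,0.5]]}}

```text
time: 16.65
position: [0.4899, 0.387, 0.1856]
tcp_rot: [[0.314, 0.95, -0.0], [0.95, -0.314, -0.0], [-0.0, 0.0, -1.0]]
contact_force: [-0.3, -0.5, -0.3]
opening: 0.0699
```

```bash
python3 - <<'E'
from h import *
s=state(); R=np.array(s["tcp_rot"]); p=np.array(s["position"]); print(s["time"],p.round(4),R.round(3).tolist())
d=snap("wrist","w5"); P=pts(d); b=snap("side")
m=(P[...,2]>.017)&(P[...,2]<.07)&(np.hypot(P[...,0]-.488,P[...,1]-.389)<.035)
q=P[m]; v,u=np.nonzero(m); cc=(u.mean(),v.mean()); print("px",u.min(),u.max(),v.min(),v.max(),"zmax",np.percentile(q[:,2],99).round(4))
# sphere-ish: use top points & width ring
top=q[q[:,2]>np.percentile(q[:,2],99)-.006]; print("top mean",top.mean(0).round(4))
f=lambda c: np.linalg.norm(q-c[:3],axis=1)-c[3]
from scipy.optimize import least_squares
r=least_squares(f,[.488,.389,.032,.018],loss="soft_l1",f_scale=.001); print("sphere fit",r.x.round(4))
y=blob(b,(3,70,40),(20,255,255),(205,305,245,345))
ce=((u.min()+u.max())/2,(v.min()+v.max())/2)
if y: print("tri",tri(ray(d,*ce),ray(b,*y[0][0])), y[0][1])
print("onz .032",onz(d,*ce,.032).round(4))
c=cv2.resize(d["image"][120:270,180:380],(800,600)); cv2.imwrite("pics/w5c.png",c[:,:,::-1])
E
```

```text
16.65 [0.4899 0.387  0.1856] [[0.314, 0.95, -0.0], [0.95, -0.314, -0.0], [-0.0, 0.0, -1.0]]
px 259 292 171 206 zmax 0.0535
top mean [0.4874 0.3899 0.0502]
sphere fit [0.4871 0.3893 0.0348 0.0174]
tri (array([0.48703119, 0.38865777, 0.02984011]), [np.float64(0.00015232385276156598), np.float64(0.000152323852761581)]) [218 318  16  16 195]
onz .032 [0.4871 0.3889 0.032 ]
```

View pics/w5c.png

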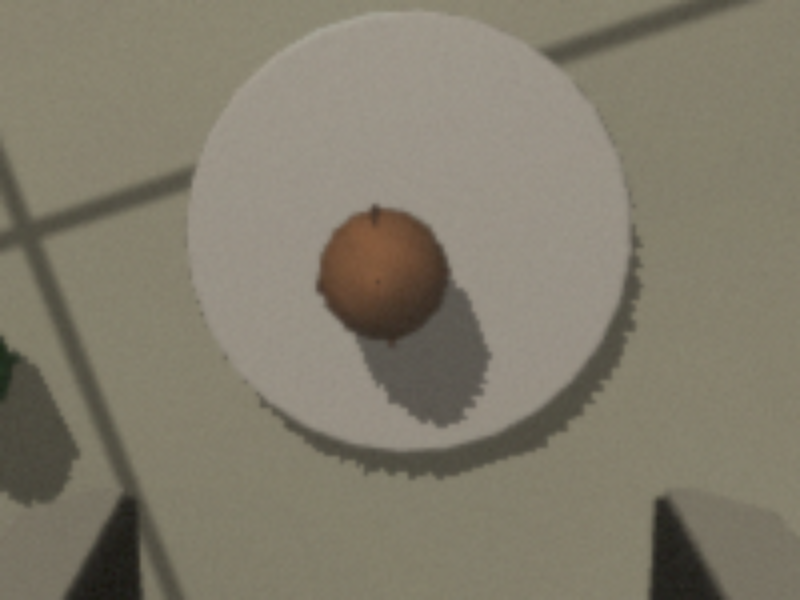

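The crop shows the brown walnut upright on the trivet at crop (384,272). Triangulation gives (.487,.389,.030), in line with the expected .032. With the 39 mm tip offset, the target is TCP z≈-.021 (tips 6 mm above the trivet).

Emit:
{"api": "move_arm", "payload": {"moves": [[0.04,-0.13,0,0,0.5],[0,0,1,0,0.5],[0,0,1,0,0.5],[0,0,1,0,0.5],[0,0,1,0,0.5],[0,0,1,0,0.5],[0,0,1,0,0.5],[0,0,0.8,0,0.5],[0,0,0.5,0,0.5],[0,0,0.5,0,0.5],[0,0,0.46,0,0.5],[0,0,0,0,0.5],[0,0,0,0,0.5]]}}

```text
time: 18.05
position: [0.487, 0.3904, -0.0206]
tcp_rot: [[0.313, 0.95, 0.0], [0.95, -0.313, 0.0], [0.0, 0.0, -1.0]]
contact_force: [-0.1, -0.1, 0.5]
opening: 0.0698
```

Emit:
{"api": "move_arm", "payload": {"moves": [[0,0,0,0,-1],[0,0,0,0,-1],[0,0,0,0,-1],[0,0,0,0,-1],[0,0,0,0,-1],[0,0,0,0,-1],[0,0,0,0,-1],[0,0,0,0,-1]], "force": 8}}

```text
time: 18.85
position: [0.4868, 0.3903, -0.0207]
tcp_rot: [[0.313, 0.95, 0.0], [0.95, -0.313, 0.0], [0.0, 0.0, -1.0]]
contact_force: [-1.3, -0.9, 2.5]
opening: 0.0348
```

Walnut held (34.8 mm). Lift and carry over the pad.

Emit:
{"api": "move_arm", "payload": {"moves": [[0,0,-0.4,0,-1],[0,0,-0.8,0,-1],[0,0,-1,0,-1],[0,0,-1,0,-1],[0,0,-1,0,-1],[0,0,-1,0,-1],[0,0,-0.8,0,-1],[0,0,0,0,-1]]}}

```text
time: 19.65
position: [0.488, 0.3911, 0.1325]
tcp_rot: [[0.313, 0.95, 0.004], [0.95, -0.313, 0.003], [0.004, 0.003, -1.0]]
contact_force: [-0.1, -0.2, -0.3]
opening: 0.0351
```

Emit:
{"api": "move_arm", "payload": {"moves": [[-0.4,0.22,0,0,-1],[-0.83,0.46,0,0,-1],[-0.83,0.46,0,0,-1],[-0.83,0.46,0,0,-1],[-0.83,0.46,0,0,-1],[-0.83,0.46,0,0,-1],[-0.83,0.46,0,0,-1],[-0.83,0.46,0,0,-1],[-0.83,0.46,0,0,-1],[-0.83,0.46,0,0,-1],[-0.83,0.46,0,0,-1],[-0.83,0.46,0,0,-1],[-0.83,0.46,0,0,-1],[-0.83,0.46,0,0,-1],[-0.43,0.24,0,0,-1],[0,0,0,0,-1],[0,0,0,0,-1],[0,0,0,0,-1]]}}

```text
time: 21.45
position: [0.5485, 0.0648, 0.1289]
tcp_rot: [[0.312, 0.95, -0.0], [0.95, -0.312, 0.0], [-0.0, -0.001, -1.0]]
contact_force: [0.2, 0.5, 0.4]
opening: 0.035
```

```bash
python3 - <<'E'
from h import *
s=state(); R=np.array(s["tcp_rot"]); p=np.array(s["position"]); print(s["time"],p.round(4),s["opening"],np.round(s["contact_force"],1))
d=snap("wrist","w6"); P=pts(d); T=(P-p)@R*1000
hsv=cv2.cvtColor(d["image"],cv2.COLOR_RGB2HSV)
m=(abs(T[...,0])<25)&(abs(T[...,1])<16)&(T[...,2]>-90)&(T[...,2]<-15)&(cv2.inRange(hsv,(3,90,30),(20,255,255))>0)
q=T[m]; v,u=np.nonzero(m); print(len(q),"px",u.min(),u.max(),v.min(),v.max(),"tool xyz",np.percentile(q,[2,50,98],axis=0).round(1).tolist())
g=np.array([.549,.063,p[2]]); print("to pad units",(R.T@(g-p)/.025).round(2))
cv2.imwrite("pics/w6c.png",cv2.resize(d["image"][100:320,140:420],(760,600))[:,:,::-1])
E
```

```text
21.45 [0.5485 0.0648 0.1289] 0.03499157672693288 [0.2 0.5 0.4]
3747 px 245 313 232 299 tool xyz [[-5.2, -14.9, -73.5], [7.4, -0.5, -66.4], [16.8, 14.5, -48.9]]
to pad units [-0.06  0.04 -0.  ]
```

View pics/w6c.png

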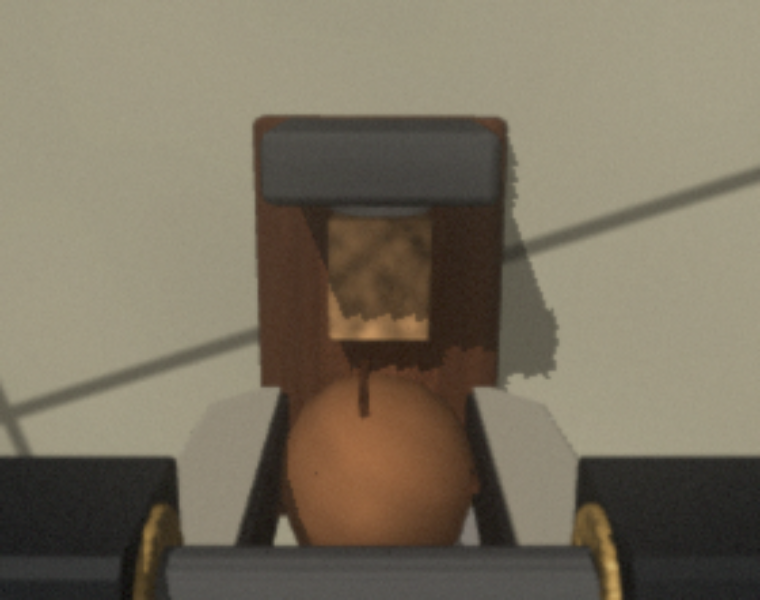

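The walnut is held upright with no slip, its underside 32.7 mm above the TCP, and the TCP is within 2 mm of the pad centre. Lower to TCP z≈-.002.

Emit:
{"api": "move_arm", "payload": {"moves": [[0,0.04,0.8,0,-1],[0,0,0.8,0,-1],[0,0,0.8,0,-1],[0,0,0.8,0,-1],[0,0,0.6,0,-1],[0,0,0.4,0,-1],[0,0,0.3,0,-1],[0,0,0.3,0,-1],[0,0,0.2,0,-1],[0,0,0.1,0,-1],[0,0,0.1,0,-1],[0,0,0,0,-1],[0,0,0,0,-1],[0,0,0,0,-1]]}}

```text
time: 22.9
position: [0.55, 0.0636, -0.0006]
tcp_rot: [[0.313, 0.95, 0.0], [0.95, -0.313, 0.0], [0.0, 0.0, -1.0]]
contact_force: [-0.3, -0.3, -1.2]
opening: 0.0353
```

Emit:
{"api": "move_arm", "payload": {"moves": [[0,0,0.06,0,-1],[0,0,0,0,-1],[0,0,0,0,-1]]}}

```text
time: 23.2
position: [0.5498, 0.0636, -0.0024]
tcp_rot: [[0.313, 0.95, -0.0], [0.95, -0.313, -0.0], [-0.0, -0.0, -1.0]]
contact_force: [-0.5, -0.7, -0.9]
opening: 0.0353
```

Emit:
{"api": "move_arm", "payload": {"moves": [[0,0,0.02,0,-1],[0,0,0,0,-0.22],[0,0,0,0,-0.2],[0,0,0,0,-0.16],[0,0,0,0,-0.1],[0,0,0,0,0],[0,0,0,0,0.2],[0,0,0,0,0.3],[0,0,0,0,0.3],[0,0,0,0,0.3],[0,0,0,0,0.3]]}}

```text
time: 24.3
position: [0.5498, 0.0636, -0.0029]
tcp_rot: [[0.313, 0.95, -0.0], [0.95, -0.313, -0.0], [-0.0, -0.0, -1.0]]
contact_force: [0.3, 0.3, 0.0]
opening: 0.0601
```

Emit:
{"api": "move_arm", "payload": {"moves": [[0,0,-0.3,0,0.3],[0,0,-0.6,0,0.3],[0,0,-1,0,0.3],[0,0,-1,0,0.3],[0,0,-1,0,0.3],[0,0,-1,0,0.3],[0,0,-1,0,0.3],[0,0,-1,0,0.3],[0,0,0,0,0.3],[0,0,0,0,0.3],[0,0,0,0,0.3]]}}

```text
time: 25.4
position: [0.5492, 0.0636, 0.169]
tcp_rot: [[0.313, 0.95, -0.001], [0.95, -0.313, -0.0], [-0.0, -0.001, -1.0]]
contact_force: [0.0, -0.1, -1.1]
opening: 0.0604
```

```bash
python3 - <<'E'
from h import *
from scipy.optimize import least_squares
s=state(); p=np.array(s["position"]); print(s["time"],p.round(4),s["opening"])
d=snap("wrist","w7"); P=pts(d); b=snap("side")
hsv=cv2.cvtColor(d["image"],cv2.COLOR_RGB2HSV)
m=(P[...,2]>.034)&(P[...,2]<.08)&(np.hypot(P[...,0]-.549,P[...,1]-.063)<.027)
q=P[m]; r=least_squares(lambda c:np.linalg.norm(q-c[:3],axis=1)-c[3],[.549,.063,.05,.018],loss="soft_l1",f_scale=.001).x
xc=np.array([.3123,.95]);yc=np.array([-.95,.3123]); e=r[:2]-[.549,.063]
print("nut",r.round(4),"in pad mm",(e@xc*1000).round(1),(e@yc*1000).round(1),"top z",np.percentile(q[:,2],99).round(4))
for c,st,k in blob(d,(108,80,30),(125,255,255),area=10)[:2]: print("knob",c,st,np.median(P[k],0))
Pb=pts(b)
for c,st,k in blob(b,(108,100,50),(125,255,255),(230,170,320,250))[:1]: print("side knob",c,np.median(Pb[k],0))
w=cv2.resize(d["image"][120:340,160:400],(400,366)); z=cv2.resize(b["image"][170:253,225:316],(400,366))
cv2.imwrite("pics/f.png",np.hstack([w,z])[:,:,::-1])
E
```

```text
25.4 [0.5492 0.0636 0.169 ] 0.06036417296747544
nut [0.5495 0.0628 0.0527 0.0174] in pad mm -0.0 -0.5 top z 0.0713
knob [277.63888889 370.08333333] [271 368  14   4  36] [ 0.49189863 -0.10827251  0.08153596]
side knob [296.5        178.64130435] [ 0.48615709 -0.11177293  0.10112513]
```

View pics/f.png

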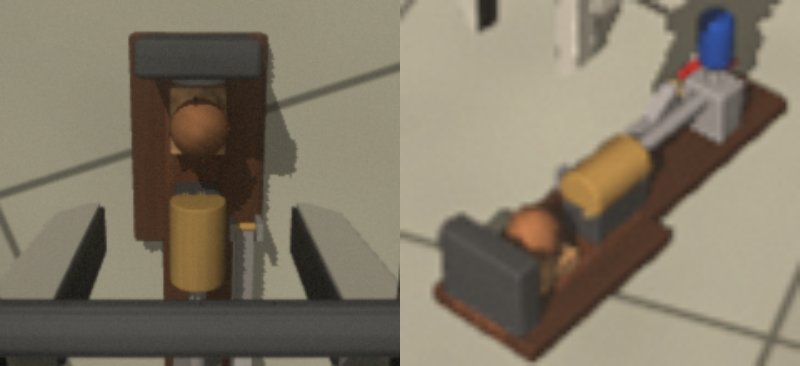

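The walnut stands upright on the pad, within 1 mm of its centre and with its top at .071. The ram is still drawn, with the knob at the back and the tube empty. The fingers are clear, so I hand in.

```bash
python3 -c "
from workcell import finish_job
print(finish_job())"
```

```text
the job is handed in; nothing more can be done
None
```

The nutcracker is cocked on its catch and the walnut is standing on the cork pad; I handed the job in at about 25.5 s. I drew the knob about 65 mm, against a 9.4 N spring. I then let it forward until the catch took the load, released it, and moved the walnut from the trivet to the pad.

**Last checks:**
- **Ram:** the wrist camera put it at a draw of 57.7 mm just after release. After the walnut was placed, the side camera still showed the knob drawn back.
- **Walnut:** about 0.5 mm from the middle of the pad. Its fitted centre is about 22 mm above the pad and its top about 71 mm above the ledge. It looked upright in both views.
- **Fingers:** more than 100 mm above everything, with no contact force on the nutcracker. The cracker did not go off.

**What failed or disagreed:**
- **Missed first grip:** the first try at the knob closed on air. The real fingertips are about 39 mm short of the reported TCP, which both cameras' depth confirmed. I corrected all later heights for this.
- **Triangulated heights:** the two-view heights came out 2–3 mm below the stated ones (knob top 112 mm against 115 mm, walnut 30 mm against 32 mm). For the knob, depth readings agreed with the text.
- **Failed scripts:** two checking scripts stopped partway because the arm or gripper hid the colour they were looking for. I relied on the other readings there.

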